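Index the vial carrier and log it

TASK

Push the carrier of sample vials along its rail to the station marked by the green flag until you feel the hidden catch drop in and hold it, without forcing it past the catch; the flag shows the place only to about a centimetre. Then log the batch on the grey tally counter: gently swing its red-knobbed lever all the way to its stop and let it spring back. Leave the bottles and pots around them where they stand.

Things in the scene. Friction and masses are not known exactly. Their poses are not given: they have to be found in the camera images.
- rail: Fixed low aluminium rail on the table, 484 mm long (its y; all sizes here in mm) by 84 wide (x) by 30 high (z). Origin: middle of its underside. The carrier travels along the rail's +y. A black end block 30 high closes each end.
- carrier (a joint): Travel of the carrier along the rail's +y, m, 0 to 0.29; 0 is the starting end (carrier_mid then 130 on the -y side of the rail's origin). It slides with about 1.5 N of friction and cannot be lifted off.
- carrier_mid (a point): Middle of the carrier's black top plate, 40 above the table, axes as the rail's; a small green square on the plate's +x edge marks the same place along the rail. Plate 74 wide (x), from 95 behind (-y) to 60 ahead (+y). On it a plywood block, 60 wide, 45 behind to 55 ahead, holds six fixed amber vials, tops 100 above the table.
- push_post (a point): On the axis of the carrier's upright steel push post with a blue top, 12 diameter (top 16), from 40 to 108 above the table; this point is 85 above the table, 83 behind carrier_mid. Push its -y side, or pinch it from above (32 free to the plywood block).
- flag: Fixed green flag on a thin post beside the rail (+x side), 55 from the rail's centre line, 90 tall, 24 wide. Origin: centre of its underside, axes as the rail's. The catch lies beside it, up to 10 before or after it along the rail; the carrier is caught when carrier_mid is beside the catch.
- catch (a joint): Sprung catch hidden in the rail: m pressed down. 0: up (free, or home in the carrier's notch). The carrier's nose rides up on it (push up to 6 N) from 47 to 28 before home and holds it down 0.005; then it drops into the notch and the carrier jumps the last few mm home. Pushing on takes 6 N, rising to about 30 N within 6 mm; forced past, it is pressed 0.008.
- counter: Fixed grey tally counter, 84 x 84 x 50 on a 100 x 100 black foot mat. Origin: centre of its underside. Its front (-x) has the number window.
- lever_pivot (a point): Upright axis of the lever, on the counter's centre, 59 above the table; axes as the counter's.
- lever (a joint): Swing of the lever, rad. 0: at rest, pointing to the counter's +y. It swings clockwise seen from above (the knob goes towards the counter's +x) to a hard stop at 1.1. The spring needs 1 N rising to about 4 N at the knob and brings it back when let go.
- lever_knob (a point): On the axis of the lever's upright red knob, 14 diameter, 50 from lever_pivot, from 61 to 103 above the table; this point is 87 above the table.
- vial_block: Fixed plywood block 90 x 90 with four vials, 75 tall. Origin: centre of its underside. A bystander.
- amber_bottle: loose small amber bottle, white cap, 42 mm diameter, 85 mm tall. Origin: centre of its underside. A bystander.
- clear_bottle: loose clear bottle, red cap, 52 mm diameter, 130 mm tall. Origin: centre of its underside. A bystander.
- white_jar: loose white jar, 60 mm diameter, 60 mm tall. Origin: centre of its underside. A bystander.
- beaker: loose glass beaker, 64 mm diameter, 80 mm tall. Origin: centre of its underside. A bystander.
- pen_pot: loose grey pot, 72 mm diameter, 90 mm tall. Origin: centre of its underside. A bystander.
- dropper: loose amber dropper bottle, 28 mm diameter, 70 mm tall. Origin: centre of its underside. A bystander.

How it is judged:
By the outcome, as a careful person would: the job done as asked, in the order asked, and still so for the second after the job is handed in, with the robot touching nothing.
It also fails if it takes over 59 s, if anything falls off the work surface, if the arm or the gripper's body presses on something with over 40 N, if the wrist force passes 120 N, or if a joint passes its speed limit or range.

ROBOT

A 6-joint arm with a two-finger parallel gripper is mounted at the origin on the work surface. World frame = base frame: x ahead of the robot, y to its left, z up, the work surface at z = 0. Lengths are in m, angles in degrees, forces in N, time in s.
With the tool pointing down it reaches from about 0.4 to 0.825 m from the base axis. Payload 7 kg.
Tool frame: the origin (TCP) lies midway between the tips of the shut fingers; the grasp point (between the pads) lies 19 mm behind it; z points along the fingers, y is the line along which they close (so a half turn about z gives the same grasp; the last joint's range is limited). The gripper opens to 88 mm and grips with 3 to 60 N. Pads are 19 mm wide; open, the fingers measure 130 mm over their backs; the gripper's body (78 mm by 193 mm) begins 47 mm behind the grasp point.
Start: joints at [83.658, 20.546, 0.682, 0, -70.136, -16.507], TCP at [0.262, 0.622, 0.227] pointing down, gripper open.
Joint ranges: [-176.03, 176.03], [-82.01, 121.73], [-58.28, 71.71], [-173.87, 95.51], [-174.79, -0.11], [-173.66, 173.66]. Speed limits (degrees/s): [136.94, 136.94, 172.46, 180, 180, 180].

INTERFACE

Orientations are given as [roll, pitch, yaw] about the fixed x, y, z axes, in that order (R = Rz(yaw) Ry(pitch) Rx(roll)).
In Python, from plant import get_state, optics, order gives the robot as it stands. The module is installed in compiled form; this text tells all that it offers.
- The arm moves only by the tool send_rows, never from a script. Its argument "moves" is a list of rows, each an object with "slide": the shift along the tool's x, y, z as a fraction of full scale, a list of three; "turn": the turn about the tool's z as a fraction of full scale; "gripper": the opening, from 0 (shut) to 1 (fully open). A call has exactly 5 rows; each row is the pose to reach, as a shift and turn from the pose commanded when the call began, along the tool's axes at that moment; what a row does not reach only later rows make up. Full scale, the value 1, is 150 mm for a shift and 90 degrees for a turn. A row lasts 1/12 s, in which the tool goes at most 41.7 mm and 7.16 degrees, less where a joint would pass 70% of its speed; a pose out of reach is approached as far as the arm can. A call with a number of a shift or a turn outside -1 to 1 is refused whole. A call with a gripper value outside its range is refused whole. The fingers move at their own pace and stop on an object; "newtons" is the grip in N (left out, the last holds). Time passes only in rows, so rows that repeat a pose let the fingers close, or fill a call up. It gives the time, the measured TCP pose, the force, the opening and the grip force at its end, in the units of the state.
- get_state(): the state, without advancing time (a new reading comes with each control period).
- optics.capture(name): name is "scene" or "side" or "wrist"; returns a dict with "img" (480x640x3 uint8, red, green, blue), "intrinsics" (3x3 intrinsics, pixels), "dist" ([k1, k2, p1, p2, k3] as OpenCV has them; the pictures are not rectified), "origin" and "attitude" of the camera in the world. Camera axes: x right, y down, z forward; pixel columns grow to the right and rows downward; lengths in m; the calibration is good to about 2 mm. A picture is of the moment at which its call begins. There is no depth.
- order.close_job(): hands the job in; it is judged then, once.
Trained networks look in the newest picture that a camera, given by its name, has taken for a name from the list of things; names that differ only in an ending like _2 or _b are one class to them, and where a whole thing is asked for, a point or a joint stands for the part that bears it (a point fixed in the world has none). Each returns a list of dicts, best first, with "p" (0 to 1); they miss things now and then, are a little off and sometimes report something else, mostly with a low value. They report only what shows in the picture. A call takes as long as a camera call.
- optics.look_for(camera, name): "location" ([x, y, z] in m, in world coordinates, good to about 4 mm: the middle of the surface that is visible of it).
The state is a dict: "time_s": time; "joints": joint angles; "qd": joint speeds; "joint_torque": joint torques, N m; "tcp_pos": TCP position; "eef_rot": TCP orientation; "contact_force": force on the tool from outside, world axes, zero at the start; "moment": the same for the moment, N m; "gripper_width": finger opening in m; "gripper_force": force on a finger pad.
Only numpy, scipy, OpenCV 4.12 (cv2) and the standard library are available. Lean on these libraries where they do the work, as an engineer would, in place of code of your own. Each camera call takes 0.05 s, during which the arm holds its last target. There are 200 camera calls.

## Working session

There is one attempt and no reset: what is moved stays moved. The work goes in short steps, Python scripts to look and compute and a tool call to move; the robot and the scene stay as the last step left them, time stands still between calls to the robot, and variables do not carry over. Pictures are saved under pics/ and viewed, at most 10 in all, crops included, and the job is handed in when it is done.

Besides the shell and the picture viewer there is one more tool, called after ">>>" as name(argument=value, ...), one argument or row to a line, values as JSON. send_rows: Moves the arm, as the interface text tells. Shift numbers are shares of 150 mm and turn numbers shares of 90 degrees, none past 1 either way. Its arguments: {"type":"object","properties":{"moves":{"type":"array"},"newtons":{"type":"number"}},"required":["moves"]}

```bash
mkdir -p pics; cat > h.py <<'E'
import numpy as np, cv2
from plant import get_state, optics, order
def cap(n,f=None):
    c=optics.capture(n)
    if f: cv2.imwrite(f'pics/{f}.png',c['img'][:,:,::-1])
    return c
E
python3 - <<'E'
from h import *
s=get_state(); print({k:np.round(v,3).tolist() for k,v in s.items()})
for n in ['scene','side']:
    c=cap(n,n+'0'); print(n,np.round(c['origin'],3),np.round(c['attitude'],2).tolist())
    for t in ['rail','carrier_mid','push_post','flag','counter','lever_knob','amber_bottle','clear_bottle','white_jar','beaker','pen_pot','dropper','vial_block']:
        print(t,[(round(d['p'],2),np.round(d['location'],3).tolist()) for d in optics.look_for(n,t)[:2]])
E
```

```text
{'time_s': 0.0, 'joints': [83.658, 20.592, 0.634, -0.022, -70.136, -16.507], 'qd': [-0.002, 0.092, 0.035, -0.0, 0.058, 0.007], 'joint_torque': [0.001, -58.271, 29.306, 6.998, 0.007, -0.0], 'tcp_pos': [0.262, 0.622, 0.226], 'eef_rot': [179.904, -0.007, -22.856], 'contact_force': [-1.216, -0.899, -0.167], 'moment': [-0.005, 0.016, -0.038], 'gripper_force': 0.0, 'gripper_width': 0.088}
scene [1.15  0.409 0.933] [-140.92, -0.42, 128.25]
rail [(0.62, [0.601, 0.003, 0.025])]
carrier_mid [(0.88, [0.603, -0.111, 0.058])]
push_post [(0.95, [0.605, -0.112, 0.056])]
flag [(0.48, [0.64, 0.036, 0.031])]
counter [(0.57, [0.438, -0.212, 0.047])]
lever_knob [(0.54, [0.426, -0.194, 0.065])]
amber_bottle [(0.79, [0.426, -0.008, 0.055])]
clear_bottle [(0.93, [0.779, 0.106, 0.083])]
white_jar [(0.8, [0.788, -0.046, 0.057])]
beaker [(0.63, [0.606, -0.115, 0.056]), (0.55, [0.743, 0.246, 0.049])]
pen_pot [(0.81, [0.551, -0.458, 0.067]), (0.63, [0.427, -0.01, 0.052])]
dropper [(0.81, [0.534, 0.462, 0.043])]
vial_block [(0.79, [0.444, 0.234, 0.031])]
side [ 0.298 -0.671  0.78 ] [-132.92, -1.31, -20.86]
rail [(0.91, [0.575, -0.111, 0.032])]
carrier_mid [(0.65, [0.58, -0.154, 0.06])]
push_post [(0.74, [0.418, -0.241, 0.051]), (0.59, [0.578, -0.159, 0.058])]
flag [(0.16, [0.576, -0.156, 0.056])]
counter [(0.64, [0.418, -0.242, 0.048])]
lever_knob [(0.61, [0.42, -0.2, 0.066])]
amber_bottle [(0.78, [0.412, -0.029, 0.049])]
clear_bottle [(0.62, [0.757, 0.078, 0.071])]
white_jar [(0.77, [0.765, -0.068, 0.047])]
beaker [(0.79, [0.747, 0.23, 0.051])]
pen_pot [(0.63, [0.568, -0.461, 0.059]), (0.42, [0.766, -0.068, 0.048])]
dropper [(0.47, [0.524, 0.455, 0.038])]
vial_block [(0.85, [0.42, 0.203, 0.029])]
```

View pics/scene0.png

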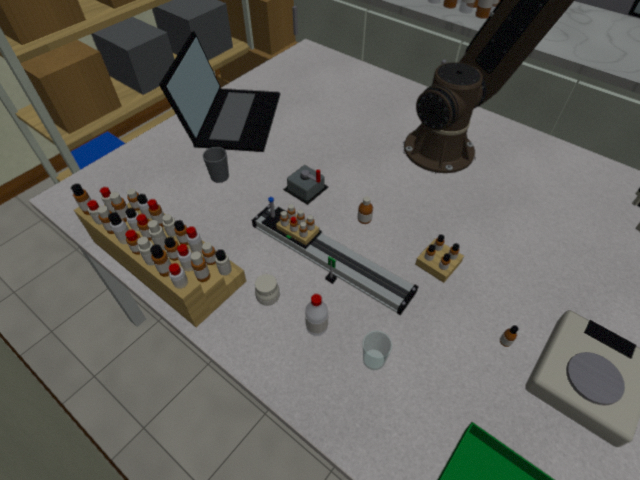

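View pics/side0.png

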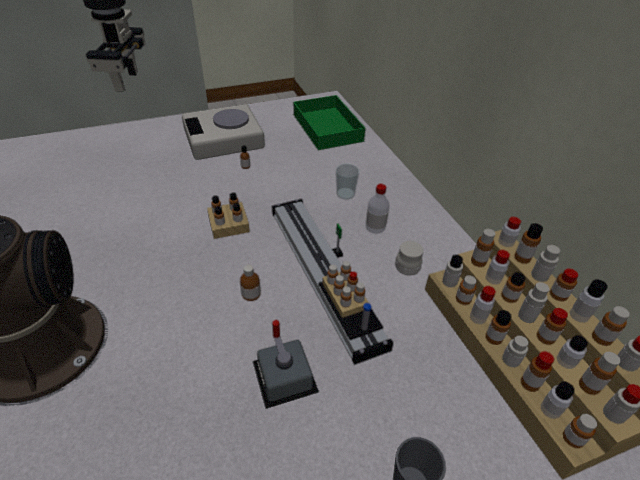

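The scene picture shows the blue post top at about (270,201), the red knob at (318,175), the flag at (332,263), and the rail running from (268,215) to (405,298). In the side picture the post is at (367,308), the knob at (276,323) and the flag at (338,232). The networks' positions agree with both.

```bash
cat >> h.py <<'E'
from scipy.spatial.transform import Rotation as Ro
def rot(c): 
    a=np.array(c['attitude']); return a if a.shape==(3,3) else Ro.from_euler('xyz',a,degrees=True).as_matrix()
def ray(c,px):
    u=cv2.undistortPoints(np.array([[px]],float),c['intrinsics'],np.array(c['dist']))[0,0]
    d=rot(c)@np.r_[u,1]; return np.array(c['origin']),d/np.linalg.norm(d)
def plane(c,px,z):
    o,d=ray(c,px); return o+d*(z-o[2])/d[2]
def proj(c,p):
    R=rot(c); r=cv2.Rodrigues(R.T)[0]; t=-R.T@np.array(c['origin'])
    return cv2.projectPoints(np.array(p,float).reshape(-1,1,3),r,t,c['intrinsics'],np.array(c['dist']))[0][:,0]
def tri(obs):
    A=0;b=0
    for c,px in obs:
        o,d=ray(c,px); P=np.eye(3)-np.outer(d,d); A=A+P; b=b+P@o
    x=np.linalg.solve(A,b); return x,[np.linalg.norm(proj(c,x)[0]-px) for c,px in obs]
def blob(c,col,near,r=25):
    im=c['img'].astype(int); R,G,B=im[...,0],im[...,1],im[...,2]
    m={'red':(R>110)&(G<70)&(B<70),'blue':(B>90)&(R<80)&(B>G*1.3),'green':(G>70)&(R<G*.6)&(B<G*.8)}[col].astype(np.uint8)
    w=np.zeros_like(m); w[max(0,int(near[1]-r)):int(near[1]+r),max(0,int(near[0]-r)):int(near[0]+r)]=1
    n,l,s,ce=cv2.connectedComponentsWithStats(m*w)
    return [(ce[i].round(1).tolist(),s[i].tolist()) for i in np.argsort(-s[1:,4])[:3]+1]
E
python3 - <<'E'
from h import *
a=cap('scene');b=cap('side')
for col,n,m in [('blue',(270,201),(367,308)),('red',(318,175),(276,325)),('green',(332,263),(338,232)),('green',(287,238),(335,290))]:
    x=blob(a,col,n,14 if col=='green' else 20);y=blob(b,col,m,14 if col=='green' else 20); print(col,x,y)
    if x and y: print(tri([(a,x[0][0]),(b,y[0][0])]))
A=a['img'][195:315,245:425]; B=b['img'][190:370,230:410]
A=cv2.resize(A,(600,400),interpolation=2)
B=b['img'][192:372,230:400]
cv2.imwrite('pics/cA.png',cv2.resize(a['img'][150:315,240:425],None,fx=3.6,fy=3.6,interpolation=2)[:,:,::-1])
cv2.imwrite('pics/cB.png',cv2.resize(b['img'][190:410,230:410],None,fx=2.7,fy=2.7,interpolation=2)[:,:,::-1])
E
```

```text
blue [([270.6, 198.6], [268, 197, 6, 4, 21])] [([366.9, 305.7], [364, 303, 7, 6, 37])]
(array([ 0.59442953, -0.20328948,  0.10589488]), [np.float64(0.005985990820248492), np.float64(0.008655217656836581)])
red [([318.0, 170.5], [317, 170, 3, 2, 6])] [([275.4, 322.0], [273, 320, 6, 5, 23])]
(array([ 0.42480615, -0.17765294,  0.10120563]), [np.float64(0.02985251487708575), np.float64(0.047151421571178534)])
green [([331.5, 258.2], [328, 256, 8, 5, 14])] [([338.6, 225.9], [337, 224, 4, 5, 8])]
(array([0.64021665, 0.03746271, 0.08952252]), [np.float64(0.009843083197835742), np.float64(0.010560476099419555)])
green [([288.2, 236.0], [287, 235, 4, 3, 8])] []
```

View pics/cA.png

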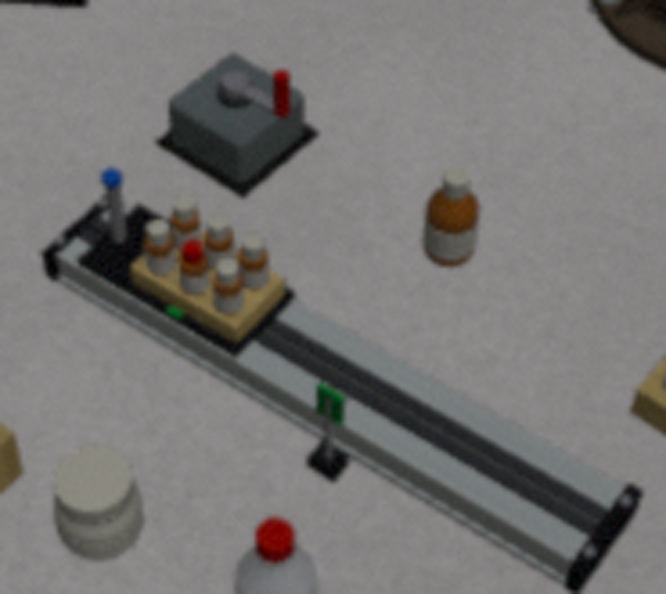

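View pics/cB.png

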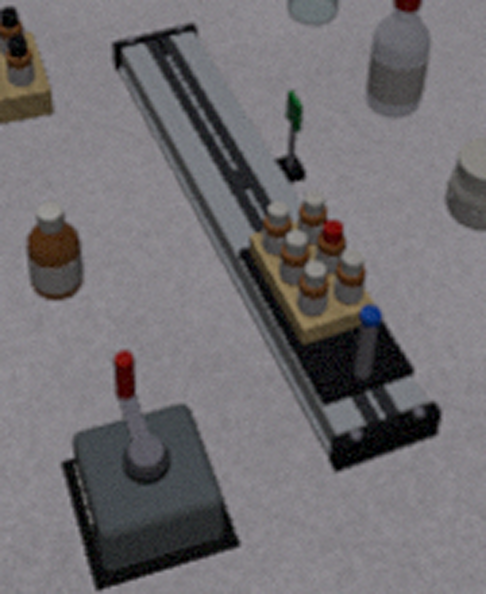

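The crops show the rail's end blocks clearly. In A the far block's corners are at (637,490) and (575,590). The counter's mat corners are at (160,142), (242,193), (316,132) in A and (63,460), (100,587), (238,543) in B. Next I work out the two yaws.

```bash
python3 - <<'E'
from h import *
a=cap('scene');b=cap('side')
fa=lambda p:(p[0]/3.6+240,p[1]/3.6+150)
fb=lambda p:(p[0]/2.7+230,p[1]/2.7+190)
print('matA',[plane(a,fa(p),.003)[:2].round(4).tolist() for p in [(160,142),(242,193),(316,132)]])
print('matB',[plane(b,fb(p),.003)[:2].round(4).tolist() for p in [(63,460),(100,587),(238,543)]])
print('railA z0: nearleft, farleft',[plane(a,fa(p),.0)[:2].round(4).tolist() for p in [(50,277),(573,590)]])
print('railA top far right,',[plane(a,fa(p),.03)[:2].round(4).tolist() for p in [(637,490)]])
print('railB z0',[plane(b,fb(p),.0)[:2].round(4).tolist() for p in [(337,468),(438,432)]], 'top far',[plane(b,fb(p),.03)[:2].round(4).tolist() for p in [(114,45),(195,27)]])
print('pivot',tri([(a,fa((235,88))),(b,fb((147,455)))]))
print('knob base/top',tri([(a,fa((282,76))),(b,fb((124,356)))]))
print('greensq',plane(a,(288.2,236),.04), [plane(a,fa(p),.04)[:2].round(4) for p in [(81,255),(237,350),(293,294),(140,208)]])
E
```

```text
matA [[0.4701, -0.2731], [0.4728, -0.1805], [0.3778, -0.1772]]
matB [[0.3771, -0.178], [0.375, -0.2776], [0.4707, -0.2799]]
railA z0: nearleft, farleft [[0.6359, -0.2421], [0.6174, 0.2309]]
railA top far right, [[0.5406, 0.2296]]
railB z0 [[0.5582, -0.249], [0.6401, -0.247]] top far [[0.5378, 0.2238], [0.6196, 0.2245]]
pivot (array([ 0.42418317, -0.22743947,  0.0572895 ]), [np.float64(0.20086460646538104), np.float64(0.3335071736862404)])
knob base/top (array([ 0.42565575, -0.17636774,  0.09996329]), [np.float64(0.20906663757357236), np.float64(0.32944728310636257)])
greensq [ 0.62386997 -0.12020204  0.04      ] [array([ 0.6271, -0.2113]), array([ 0.6238, -0.0589]), array([ 0.5566, -0.0603]), array([ 0.5623, -0.2092])]
```

>>> send_rows(
  moves=[
    {"slide": [0.19,0.2,0],"turn": -0.07,"gripper": 0},
    {"slide": [0.38,0.4,0],"turn": -0.14,"gripper": 0},
    {"slide": [0.57,0.6,0],"turn": -0.21,"gripper": 0},
    {"slide": [0.76,0.8,0],"turn": -0.278,"gripper": 0},
    {"slide": [0.95,1.0,0],"turn": -0.278,"gripper": 0},
  ],
  newtons=20,
)

```text
time_s: 2.02
tcp_pos: [0.3355, 0.4266, 0.2266]
eef_rot: [-180.0, -0.0, 2.6]
contact_force: [1.3, 0.3, 0.8]
gripper_width: 0.0598
gripper_force: 0.0
```

```bash
cat >> h.py <<'E'
def st(): 
    s=get_state(); print(round(s['time_s'],2),np.round(s['tcp_pos'],4),np.round(s['eef_rot'],2),'F',np.round(s['contact_force'],2),'w',round(s['gripper_width'],4),'j',np.round(s['joints'],0)); return s
def go(x,y,z,yaw=None):
    s=get_state(); R=Ro.from_euler('xyz',s['eef_rot'],degrees=True).as_matrix()
    d=R.T@(np.array([x,y,z])-s['tcp_pos'])/.15
    print('slide',d.round(3).tolist(),'turn',None if yaw is None else round((s['eef_rot'][2]-yaw)/90,4))
E
python3 -c "
from h import *
st(); go(.5967,-.263,.227,2.2)"
```

```text
2.02 [0.3355 0.4266 0.2266] [-1.7999e+02 -1.0000e-02  2.5900e+00] F [1.33 0.31 0.81] w 0.0598 j [ 73.   8. -16.   0. -66.  20.]
slide [1.532, 4.671, -0.003] turn 0.0043
```

>>> send_rows(
  moves=[
    {"slide": [0.07,0.2,0],"turn": 0,"gripper": 0},
    {"slide": [0.13,0.4,0],"turn": 0,"gripper": 0},
    {"slide": [0.2,0.6,0],"turn": 0,"gripper": 0},
    {"slide": [0.27,0.8,0],"turn": 0,"gripper": 0},
    {"slide": [0.33,1.0,0],"turn": 0,"gripper": 0},
  ],
)

```text
time_s: 2.43
tcp_pos: [0.3907, 0.279, 0.2269]
eef_rot: [-180.0, -0.0, 2.2]
contact_force: [0.8, -0.5, 0.2]
gripper_width: 0.0264
gripper_force: 0.0
```

>>> send_rows(
  moves=[
    {"slide": [0.07,0.2,0],"turn": 0,"gripper": 0},
    {"slide": [0.13,0.4,0],"turn": 0,"gripper": 0},
    {"slide": [0.2,0.6,0],"turn": 0,"gripper": 0},
    {"slide": [0.27,0.8,0],"turn": 0,"gripper": 0},
    {"slide": [0.33,1.0,0],"turn": 0,"gripper": 0},
  ],
)

```text
time_s: 2.85
tcp_pos: [0.4459, 0.131, 0.227]
eef_rot: [-180.0, -0.1, 2.2]
contact_force: [1.0, 0.1, -0.2]
gripper_width: 0.0007
gripper_force: 0.0
```

>>> send_rows(
  moves=[
    {"slide": [0.07,0.2,0],"turn": 0,"gripper": 0},
    {"slide": [0.13,0.4,0],"turn": 0,"gripper": 0},
    {"slide": [0.2,0.6,0],"turn": 0,"gripper": 0},
    {"slide": [0.27,0.8,0],"turn": 0,"gripper": 0},
    {"slide": [0.33,1.0,0],"turn": 0,"gripper": 0},
  ],
)

```text
time_s: 3.27
tcp_pos: [0.5011, -0.0172, 0.2269]
eef_rot: [-180.0, -0.0, 2.2]
contact_force: [1.0, 0.8, 1.7]
gripper_width: 0.0006
gripper_force: 0.0
```

>>> send_rows(
  moves=[
    {"slide": [0.07,0.2,0],"turn": 0,"gripper": 0},
    {"slide": [0.13,0.4,0],"turn": 0,"gripper": 0},
    {"slide": [0.2,0.6,0],"turn": 0,"gripper": 0},
    {"slide": [0.27,0.8,0],"turn": 0,"gripper": 0},
    {"slide": [0.33,1.0,0],"turn": 0,"gripper": 0},
  ],
)

```text
time_s: 3.68
tcp_pos: [0.5563, -0.1653, 0.2267]
eef_rot: [180.0, -0.0, 2.2]
contact_force: [1.3, 0.8, -0.1]
gripper_width: 0.0003
gripper_force: 0.0
```

```bash
python3 -c "
from h import *
c=cap('wrist','w1');s=st(); go(.5967,-.263,.227,2.2)
for p in ([.5944,-.2033,.106],[.4248,-.177,.10]): print(proj(c,[p]))"
```

```text
3.73 [ 0.5575 -0.1691  0.2262] [1.7991e+02 1.0000e-02 2.1000e+00] F [ 3.41 -3.22  2.28] w 0.0006 j [  2.  12. -11.   0. -67.  90.]
slide [0.238, 0.635, -0.004] turn -0.0011
[[366.75310977 194.46151024]]
[[326.21480778 364.67444411]]
```

View pics/w1.png

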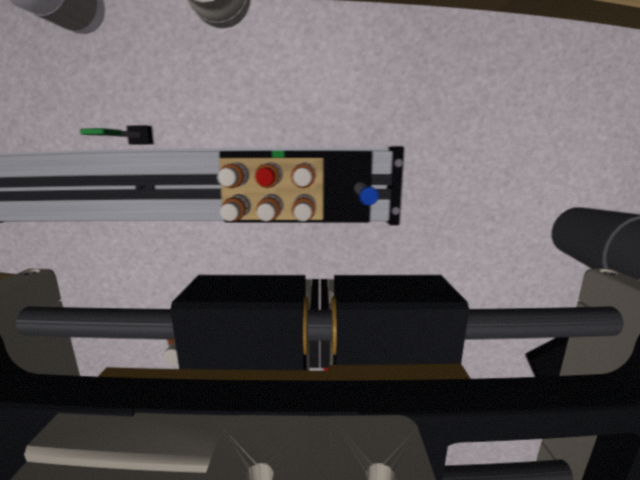

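The wrist picture shows the blue post top at (369,195), where it was predicted within 2 px. The green square is at (279,153), the flag base at (140,134), and the rail is level with the tool. I move behind the post, then down.

>>> send_rows(
  moves=[
    {"slide": [0.06,0.15,0],"turn": 0,"gripper": 0},
    {"slide": [0.12,0.3,0],"turn": 0,"gripper": 0},
    {"slide": [0.18,0.47,0],"turn": 0,"gripper": 0},
    {"slide": [0.24,0.63,0],"turn": 0,"gripper": 0},
    {"slide": [0.24,0.63,0],"turn": 0,"gripper": 0},
  ],
)

```text
time_s: 4.15
tcp_pos: [0.5963, -0.2601, 0.2257]
eef_rot: [180.0, 0.0, 2.0]
contact_force: [-0.2, -0.3, 1.0]
gripper_width: 0.0007
gripper_force: 0.0
```

```bash
python3 -c "
from h import *
c=cap('wrist','w2');s=st(); go(.5967,-.263,.075,2.2)
x=blob(c,'blue',proj(c,[[.5944,-.2033,.106]])[0],30);print(x,proj(c,[[.5944,-.2033,.108]]));print(plane(c,x[0][0],.108))
g=blob(c,'green',proj(c,[[.624,-.12,.04]])[0],20);print(g,plane(c,g[0][0],.04))
for t in ['flag']: print([(d['p'],d['location']) for d in optics.look_for('wrist',t)])
im=c['img'].copy()
cv2.imwrite('pics/w2c.png',cv2.resize(im[60:260,0:300],None,fx=2.6,fy=2.6)[:,:,::-1])
"
```

```text
4.2 [ 0.5956 -0.2586  0.2257] [1.7999e+02 6.0000e-02 2.0300e+00] F [ 0.21  0.27 -0.77] w 0.0004 j [ -6.  18.  -3.   0. -69.  98.]
slide [0.007, 0.029, 1.004] turn -0.0019
[([253.8, 238.8], [246, 231, 17, 17, 227])] [[252.63152675 237.68047785]]
[ 0.59344663 -0.20428366  0.108     ]
[([184.2, 191.1], [179, 188, 12, 7, 80])] [ 0.62353256 -0.11960814  0.04      ]
[(0.31, [0.5528, -0.4833, 0.0615])]
```

>>> send_rows(
  moves=[
    {"slide": [0,0.03,0.22],"turn": 0,"gripper": 0},
    {"slide": [0,0.03,0.45],"turn": 0,"gripper": 0},
    {"slide": [0,0.03,0.68],"turn": 0,"gripper": 0},
    {"slide": [0,0.03,0.9],"turn": 0,"gripper": 0},
    {"slide": [0,0.03,1.0],"turn": 0,"gripper": 0},
  ],
)

```text
time_s: 4.67
tcp_pos: [0.5929, -0.2596, 0.0725]
eef_rot: [-179.9, 0.3, 2.2]
contact_force: [-0.8, 0.7, -0.7]
gripper_width: 0.0005
gripper_force: 0.0
```

```bash
python3 -c "
from h import *
st(); go(.594+.027*.038,-.204-.027,.075,2.2)"
```

```text
4.67 [ 0.5929 -0.2596  0.0725] [-179.89    0.27    2.17] F [-0.84  0.74 -0.73] w 0.0005 j [ -6.  26. -13.  -0. -51.  99.]
slide [0.022, -0.19, -0.017] turn -0.0003
```

>>> send_rows(
  moves=[
    {"slide": [0.01,-0.04,-0.01],"turn": 0,"gripper": 0},
    {"slide": [0.015,-0.08,-0.01],"turn": 0,"gripper": 0},
    {"slide": [0.02,-0.13,-0.01],"turn": 0,"gripper": 0},
    {"slide": [0.02,-0.18,-0.01],"turn": 0,"gripper": 0},
    {"slide": [0.02,-0.23,-0.01],"turn": 0,"gripper": 0},
  ],
)

```text
time_s: 5.08
tcp_pos: [0.5983, -0.2256, 0.0801]
eef_rot: [180.0, -0.2, 2.2]
contact_force: [0.9, -6.2, 2.5]
gripper_width: 0.0005
gripper_force: 3.2
```

>>> send_rows(
  moves=[
    {"slide": [0,-0.07,0],"turn": 0,"gripper": 0},
    {"slide": [0,-0.14,0],"turn": 0,"gripper": 0},
    {"slide": [0,-0.21,0],"turn": 0,"gripper": 0},
    {"slide": [0,-0.28,0],"turn": 0,"gripper": 0},
    {"slide": [0,-0.35,0],"turn": 0,"gripper": 0},
  ],
)

```text
time_s: 5.5
tcp_pos: [0.5955, -0.173, 0.0785]
eef_rot: [180.0, -0.0, 2.2]
contact_force: [1.7, -2.5, 2.2]
gripper_width: -0.0001
gripper_force: 1.6
```

```bash
cat >> h.py <<'E'
U=np.array([-.038,.9993])  # rail +y
P0=np.array([.594,-.204])
def car(f=None):
    out=[]
    a=cap('scene',f);b=cap('side')
    for c in (a,b):
        s=np.array(get_state()['tcp_pos'][:2]); 
        best=None
        g=P0+U*max(0,(s-P0)@U+.027)
        x=blob(c,'blue',proj(c,[[*g,.106]])[0],22)
        out.append((c,x[0][0]) if x else None)
    if all(out):
        p,e=tri(out); print('post',p.round(4),'travel',((p[:2]-P0)@U).round(4),'lat',np.round(U[1]*(p-[*P0,0])[0]-U[0]*(p-[*P0,0])[1],4),np.round(e,2))
    else: print(out)
E
python3 -c "
from h import *
st(); car()
"
```

```text
5.5 [ 0.5955 -0.173   0.0785] [ 1.7999e+02 -5.0000e-02  2.1900e+00] F [ 1.65 -2.48  2.22] w -0.0001 j [  2.  23. -17.   0. -50.  90.]
[({'img': array([[[ 78,  60,  32],
        [ 80,  62,  35],
        [ 81,  63,  36],
        ...,
        [  8,  13,   9],
        [  0,   2,   0],
        [ 15,  17,  14]],

       [[ 77,  59,  32],
        [ 80,  61,  34],
        [ 77,  59,  27],
        ...,
        [  5,   3,  13],
        [ 16,  14,  16],
        [ 38,  41,  42]],

       [[ 77,  57,  29],
        [ 79,  62,  33],
        [ 80,  62,  37],
        ...,
        [  9,   7,   5],
        [ 32,  36,  35],
        [ 54,  61,  62]],

       ...,

       [[ 90,  91,  78],
        [ 88,  90,  77],
        [ 88,  90,  78],
        ...,
        [153, 153, 151],
        [156, 152, 152],
        [159, 156, 156]],

       [[ 90,  92,  79],
        [ 89,  90,  78],
        [ 90,  91,  77],
        ...,
        [153, 150, 150],
        [155, 152, 153],
        [158, 156, 156]],

       [[ 87,  90,  78],
        [ 89,  89,  78],
        [ 86,  88,  74],
        ...,
        [154, 152, 153],
        [152, 152, 149],
        [155, 154, 154]]], shape=(480, 640, 3), dtype=uint8), 'intrinsics': array([[433.56965753,   0.        , 324.22788053],
       [  0.        , 433.56965753, 240.75135822],
       [  0.        ,   0.        ,   1.        ]]), 'dist': array([-0.00613899,  0.        ,  0.        ,  0.        ,  0.        ]), 'origin': array([1.15012418, 0.40906742, 0.93304874]), 'attitude': array([-140.92439785,   -0.42117764,  128.2520263 ])}, [285.7, 208.4]), None]
```

```bash
cat >> h.py <<'E'
def car(f=None):
    c=cap('scene',f); s=np.array(get_state()['tcp_pos'][:2]); g=P0+U*max(0,(s-P0)@U+.027)
    x=blob(c,'blue',proj(c,[[*g,.106]])[0],22)
    for d in x[:2]:
        p=plane(c,d[0],.106)[:2]; print('post',p.round(4),d[1],'travel',round((p-P0)@U,4),'post-tcp',round((p-s)@U,4),'tcp travel',round((s-P0)@U+.027,4))
    return c
E
python3 -c "
from h import *
car()
c=cap('wrist','w3'); cv2.imwrite('pics/w3.png',c['img'][:,:,::-1])
"
```

```text
post [ 0.5949 -0.1452] [285, 207, 5, 4, 14] travel 0.0588 post-tcp 0.0276 tcp travel 0.0582
```

View pics/w3.png

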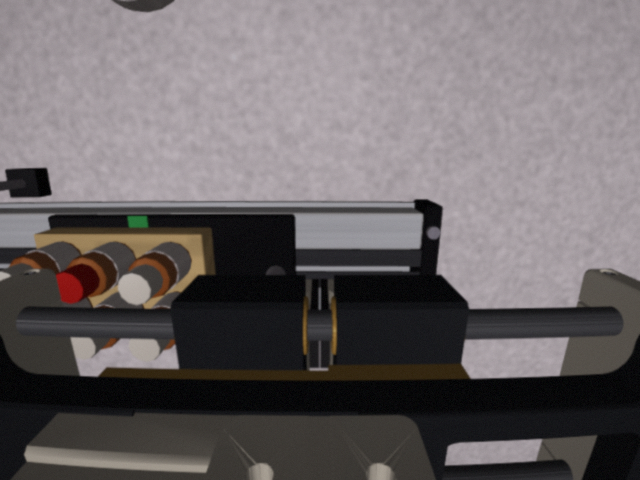

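The wrist view shows the post just ahead of the shut fingers, the green square at (138,222) and the flag base at (27,182). I use these for the remaining distance.

```bash
python3 -c "
from h import *
c=cap('wrist')
U3=U
for z in (0,.01):
  q=plane(c,(29,183),z)[:2]; g=plane(c,(138,222),.04)[:2]
  print(q,g,'remaining',(q-g)@U, 'flag lateral',(q-P0)@np.array([U[1],-U[0]]))
st()"
```

```text
[0.63829062 0.04100772] [ 0.62102289 -0.06221498] remaining 0.10249426603706616 flag lateral 0.053569911950786385
[0.6394793  0.03200382] [ 0.62102289 -0.06221498] remaining 0.09345149633818758 flag lateral 0.05441561201516795
5.75 [ 0.5945 -0.1737  0.0774] [-1.7997e+02  9.0000e-02  2.1800e+00] F [ 0.12 -0.34  0.14] w 0.0007 j [  2.  23. -17.  -0. -50.  90.]
```

>>> send_rows(
  moves=[
    {"slide": [-0.01,-0.05,0],"turn": 0,"gripper": 0},
    {"slide": [-0.02,-0.1,0],"turn": 0,"gripper": 0},
    {"slide": [-0.02,-0.15,0],"turn": 0,"gripper": 0},
    {"slide": [-0.02,-0.2,0],"turn": 0,"gripper": 0},
    {"slide": [-0.02,-0.22,0],"turn": 0,"gripper": 0},
  ],
)

```text
time_s: 6.17
tcp_pos: [0.5907, -0.1401, 0.078]
eef_rot: [-180.0, 0.0, 2.2]
contact_force: [0.4, -3.4, -0.7]
gripper_width: 0.0004
gripper_force: 1.3
```

>>> send_rows(
  moves=[
    {"slide": [0,-0.03,0],"turn": 0,"gripper": 0},
    {"slide": [0,-0.06,0],"turn": 0,"gripper": 0},
    {"slide": [0,-0.09,0],"turn": 0,"gripper": 0},
    {"slide": [0,-0.12,0],"turn": 0,"gripper": 0},
    {"slide": [0,-0.14,0],"turn": 0,"gripper": 0},
  ],
)

```text
time_s: 6.58
tcp_pos: [0.59, -0.1198, 0.078]
eef_rot: [-180.0, 0.0, 2.2]
contact_force: [-0.7, -2.8, 0.5]
gripper_width: 0.0004
gripper_force: 0.9
```

>>> send_rows(
  moves=[
    {"slide": [0,-0.01,0],"turn": 0,"gripper": 0},
    {"slide": [0,-0.02,0],"turn": 0,"gripper": 0},
    {"slide": [0,-0.03,0],"turn": 0,"gripper": 0},
    {"slide": [0,-0.04,0],"turn": 0,"gripper": 0},
    {"slide": [0,-0.05,0],"turn": 0,"gripper": 0},
  ],
)

```text
time_s: 7.0
tcp_pos: [0.5897, -0.113, 0.078]
eef_rot: [180.0, 0.0, 2.2]
contact_force: [-0.5, -4.6, -0.8]
gripper_width: 0.0005
gripper_force: 1.8
```

```bash
python3 -c "
from h import *
st();car()"
```

```text
7.0 [ 0.5897 -0.113   0.078 ] [1.7998e+02 2.0000e-02 2.1600e+00] F [-0.54 -4.63 -0.82] w 0.0005 j [  8.  21. -20.   0. -49.  84.]
post [ 0.5919 -0.088 ] [302, 216, 6, 5, 22] travel 0.116 post-tcp 0.0247 tcp travel 0.1183
```

>>> send_rows(
  moves=[
    {"slide": [0,-0.01,0],"turn": 0,"gripper": 0},
    {"slide": [0,-0.02,0],"turn": 0,"gripper": 0},
    {"slide": [0,-0.03,0],"turn": 0,"gripper": 0},
    {"slide": [0,-0.04,0],"turn": 0,"gripper": 0},
    {"slide": [0,-0.05,0],"turn": 0,"gripper": 0},
  ],
)

```text
time_s: 7.47
tcp_pos: [0.5895, -0.1055, 0.078]
eef_rot: [180.0, 0.0, 2.2]
contact_force: [0.7, -6.7, -0.0]
gripper_width: 0.0008
gripper_force: 2.7
```

>>> send_rows(
  moves=[
    {"slide": [0,-0.01,0],"turn": 0,"gripper": 0},
    {"slide": [0,-0.02,0],"turn": 0,"gripper": 0},
    {"slide": [0,-0.03,0],"turn": 0,"gripper": 0},
    {"slide": [0,-0.04,0],"turn": 0,"gripper": 0},
    {"slide": [0,-0.04,0],"turn": 0,"gripper": 0},
  ],
)

```text
time_s: 7.88
tcp_pos: [0.5893, -0.0993, 0.078]
eef_rot: [180.0, 0.0, 2.2]
contact_force: [0.5, -4.4, -1.1]
gripper_width: 0.0006
gripper_force: 2.0
```

```bash
python3 -c "
from h import *
st();car()"
```

```text
7.88 [ 0.5893 -0.0993  0.078 ] [1.7999e+02 1.0000e-02 2.1700e+00] F [ 0.51 -4.35 -1.11] w 0.0006 j [  9.  21. -20.   0. -49.  83.]
post [ 0.5912 -0.0744] [306, 219, 6, 4, 18] travel 0.1296 post-tcp 0.0248 tcp travel 0.1318
```

>>> send_rows(
  moves=[
    {"slide": [0,-0.01,0],"turn": 0,"gripper": 0},
    {"slide": [0,-0.02,0],"turn": 0,"gripper": 0},
    {"slide": [0,-0.03,0],"turn": 0,"gripper": 0},
    {"slide": [0,-0.04,0],"turn": 0,"gripper": 0},
    {"slide": [0,-0.04,0],"turn": 0,"gripper": 0},
  ],
)

```text
time_s: 8.35
tcp_pos: [0.5891, -0.0929, 0.078]
eef_rot: [-180.0, 0.0, 2.2]
contact_force: [-0.4, -2.7, -0.1]
gripper_width: 0.0006
gripper_force: 1.3
```

>>> send_rows(
  moves=[
    {"slide": [0,-0.01,0],"turn": 0,"gripper": 0},
    {"slide": [0,-0.02,0],"turn": 0,"gripper": 0},
    {"slide": [0,-0.03,0],"turn": 0,"gripper": 0},
    {"slide": [0,-0.03,0],"turn": 0,"gripper": 0},
    {"slide": [0,-0.03,0],"turn": 0,"gripper": 0},
  ],
)

```text
time_s: 8.77
tcp_pos: [0.5889, -0.0885, 0.078]
eef_rot: [-180.0, -0.0, 2.2]
contact_force: [0.3, -2.9, -0.5]
gripper_width: 0.0005
gripper_force: 1.0
```

```bash
python3 -c "
from h import *
st();car()"
```

```text
8.77 [ 0.5889 -0.0885  0.078 ] [-179.99   -0.      2.18] F [ 0.26 -2.86 -0.47] w 0.0005 j [ 10.  21. -20.  -0. -49.  82.]
post [ 0.5913 -0.0637] [310, 220, 5, 5, 19] travel 0.1403 post-tcp 0.0248 tcp travel 0.1426
```

>>> send_rows(
  moves=[
    {"slide": [0,-0.01,0],"turn": 0,"gripper": 0},
    {"slide": [0,-0.02,0],"turn": 0,"gripper": 0},
    {"slide": [0,-0.03,0],"turn": 0,"gripper": 0},
    {"slide": [0,-0.03,0],"turn": 0,"gripper": 0},
    {"slide": [0,-0.03,0],"turn": 0,"gripper": 0},
  ],
)

```text
time_s: 9.23
tcp_pos: [0.5888, -0.0841, 0.078]
eef_rot: [-180.0, -0.0, 2.2]
contact_force: [-0.1, -3.7, -0.4]
gripper_width: 0.0006
gripper_force: 1.1
```

>>> send_rows(
  moves=[
    {"slide": [0,-0.005,0],"turn": 0,"gripper": 0},
    {"slide": [0,-0.01,0],"turn": 0,"gripper": 0},
    {"slide": [0,-0.01,0],"turn": 0,"gripper": 0},
    {"slide": [0,-0.01,0],"turn": 0,"gripper": 0},
    {"slide": [0,-0.01,0],"turn": 0,"gripper": 0},
  ],
)

```text
time_s: 9.65
tcp_pos: [0.5887, -0.0827, 0.0781]
eef_rot: [-180.0, -0.0, 2.2]
contact_force: [-0.3, -2.9, -0.6]
gripper_width: 0.0005
gripper_force: 1.1
```

```bash
python3 -c "
from h import *
st();car()"
```

```text
9.65 [ 0.5887 -0.0827  0.0781] [-179.99   -0.      2.17] F [-0.26 -2.93 -0.61] w 0.0005 j [ 11.  21. -20.  -0. -49.  81.]
post [ 0.5909 -0.0578] [311, 221, 6, 5, 20] travel 0.1462 post-tcp 0.0249 tcp travel 0.1484
```

>>> send_rows(
  moves=[
    {"slide": [0,-0.005,0],"turn": 0,"gripper": 0},
    {"slide": [0,-0.01,0],"turn": 0,"gripper": 0},
    {"slide": [0,-0.015,0],"turn": 0,"gripper": 0},
    {"slide": [0,-0.015,0],"turn": 0,"gripper": 0},
    {"slide": [0,-0.015,0],"turn": 0,"gripper": 0},
  ],
)

```text
time_s: 10.12
tcp_pos: [0.5886, -0.0805, 0.0781]
eef_rot: [-180.0, -0.0, 2.2]
contact_force: [0.0, -2.1, -0.8]
gripper_width: 0.0006
gripper_force: 1.3
```

>>> send_rows(
  moves=[
    {"slide": [0,-0.005,0],"turn": 0,"gripper": 0},
    {"slide": [0,-0.01,0],"turn": 0,"gripper": 0},
    {"slide": [0,-0.01,0],"turn": 0,"gripper": 0},
    {"slide": [0,-0.01,0],"turn": 0,"gripper": 0},
    {"slide": [0,-0.01,0],"turn": 0,"gripper": 0},
  ],
)

```text
time_s: 10.53
tcp_pos: [0.5886, -0.079, 0.0781]
eef_rot: [-180.0, 0.0, 2.2]
contact_force: [-1.6, -1.6, -1.0]
gripper_width: 0.0005
gripper_force: 1.2
```

>>> send_rows(
  moves=[
    {"slide": [0,-0.005,0],"turn": 0,"gripper": 0},
    {"slide": [0,-0.01,0],"turn": 0,"gripper": 0},
    {"slide": [0,-0.01,0],"turn": 0,"gripper": 0},
    {"slide": [0,-0.01,0],"turn": 0,"gripper": 0},
    {"slide": [0,-0.01,0],"turn": 0,"gripper": 0},
  ],
)

```text
time_s: 10.95
tcp_pos: [0.5886, -0.0775, 0.0781]
eef_rot: [-180.0, -0.0, 2.2]
contact_force: [-0.4, -1.9, -0.7]
gripper_width: 0.0006
gripper_force: 1.0
```

```bash
python3 -c "
from h import *
st();car()"
```

```text
10.95 [ 0.5886 -0.0775  0.0781] [-1.7999e+02 -1.0000e-02  2.1700e+00] F [-0.43 -1.89 -0.71] w 0.0006 j [ 11.  21. -20.  -0. -49.  81.]
post [ 0.5905 -0.0529] [313, 222, 6, 5, 21] travel 0.1511 post-tcp 0.0245 tcp travel 0.1537
```

>>> send_rows(
  moves=[
    {"slide": [0,-0.005,0],"turn": 0,"gripper": 0},
    {"slide": [0,-0.01,0],"turn": 0,"gripper": 0},
    {"slide": [0,-0.01,0],"turn": 0,"gripper": 0},
    {"slide": [0,-0.01,0],"turn": 0,"gripper": 0},
    {"slide": [0,-0.01,0],"turn": 0,"gripper": 0},
  ],
)

```text
time_s: 11.42
tcp_pos: [0.5887, -0.0758, 0.0782]
eef_rot: [-180.0, -0.0, 2.2]
contact_force: [-0.1, -0.3, 0.5]
gripper_width: 0.0005
gripper_force: 0.0
```

>>> send_rows(
  moves=[
    {"slide": [0,-0.005,0],"turn": 0,"gripper": 0},
    {"slide": [0,-0.01,0],"turn": 0,"gripper": 0},
    {"slide": [0,-0.01,0],"turn": 0,"gripper": 0},
    {"slide": [0,-0.01,0],"turn": 0,"gripper": 0},
    {"slide": [0,-0.01,0],"turn": 0,"gripper": 0},
  ],
)

```text
time_s: 11.83
tcp_pos: [0.5884, -0.0746, 0.0781]
eef_rot: [-180.0, 0.0, 2.2]
contact_force: [0.1, 0.4, -0.1]
gripper_width: 0.0003
gripper_force: 0.0
```

```bash
python3 -c "
from h import *
st();car()"
```

```text
11.83 [ 0.5884 -0.0746  0.0781] [-180.      0.      2.17] F [ 0.07  0.38 -0.12] w 0.0003 j [ 12.  21. -21.  -0. -49.  81.]
post [ 0.5902 -0.0476] [315, 223, 6, 5, 23] travel 0.1564 post-tcp 0.0269 tcp travel 0.1565
```

The catch dropped in: the force fell to zero and the carrier jumped ahead of the finger. I back off, lift and go to the lever.

>>> send_rows(
  moves=[
    {"slide": [0,0.1,0],"turn": 0,"gripper": 0},
    {"slide": [0,0.25,0],"turn": 0,"gripper": 0},
    {"slide": [0,0.3,-0.2],"turn": 0,"gripper": 0},
    {"slide": [0,0.3,-0.4],"turn": 0,"gripper": 0},
    {"slide": [0,0.3,-0.6],"turn": 0,"gripper": 0},
  ],
)

```text
time_s: 12.3
tcp_pos: [0.5896, -0.1204, 0.1686]
eef_rot: [180.0, 0.1, 2.1]
contact_force: [0.7, 0.2, 0.5]
gripper_width: 0.0002
gripper_force: 0.0
```

```bash
python3 -c "
from h import *
st();go(.392,-.18,.168,2.2)"
```

```text
12.3 [ 0.5896 -0.1204  0.1686] [1.7999e+02 9.0000e-02 2.1000e+00] F [0.72 0.18 0.5 ] w 0.0002 j [  7.  16. -13.   0. -60.  85.]
slide [-1.331, 0.349, 0.007] turn -0.0011
```

>>> send_rows(
  moves=[
    {"slide": [-0.2,0.08,0],"turn": 0,"gripper": 0},
    {"slide": [-0.4,0.15,0],"turn": 0,"gripper": 0},
    {"slide": [-0.6,0.22,0],"turn": 0,"gripper": 0},
    {"slide": [-0.8,0.3,0],"turn": 0,"gripper": 0},
    {"slide": [-1.0,0.35,0],"turn": 0,"gripper": 0},
  ],
)

```text
time_s: 12.72
tcp_pos: [0.4407, -0.1784, 0.168]
eef_rot: [180.0, -0.0, 2.2]
contact_force: [0.9, -0.9, 0.2]
gripper_width: 0.0006
gripper_force: 0.0
```

>>> send_rows(
  moves=[
    {"slide": [-0.1,0,0],"turn": 0,"gripper": 0},
    {"slide": [-0.2,0,0],"turn": 0,"gripper": 0},
    {"slide": [-0.3,0,0],"turn": 0,"gripper": 0},
    {"slide": [-0.33,0,0],"turn": 0,"gripper": 0},
    {"slide": [-0.33,0,0],"turn": 0,"gripper": 0},
  ],
)

```text
time_s: 13.13
tcp_pos: [0.3921, -0.1796, 0.1684]
eef_rot: [-180.0, -0.1, 2.2]
contact_force: [-0.4, -0.3, 0.2]
gripper_width: 0.0004
gripper_force: 0.0
```

```bash
python3 -c "
from h import *
c=cap('scene');st();go(.392,-.18,.075,2.2)
car()
x=blob(c,'red',proj(c,[[.425,-.177,.1]])[0],12);print(x,x and plane(c,x[0][0],.1))
w=cap('wrist','w4');x=blob(w,'red',proj(w,[[.425,-.177,.1]])[0],60);print(x,proj(w,[[.425,-.177,.1]]),x and plane(w,x[0][0],.1))
"
```

```text
13.18 [ 0.3931 -0.1796  0.1685] [ 1.7999e+02 -7.0000e-02  2.1700e+00] F [-0.29 -0.61 -0.15] w 0.0003 j [  2.  -0. -33.   0. -57.  90.]
slide [-0.008, 0.002, 0.623] turn -0.0003
[([317.7, 170.4], [316, 170, 4, 2, 7])] [ 0.42387417 -0.17940298  0.1       ]
[([319.6, 214.3], [311, 206, 18, 18, 251])] [[317.35991073 211.50976679]] [ 0.42312334 -0.1786052   0.1       ]
```

>>> send_rows(
  moves=[
    {"slide": [-0.01,0,0.15],"turn": 0,"gripper": 0},
    {"slide": [-0.01,0,0.3],"turn": 0,"gripper": 0},
    {"slide": [-0.01,0,0.45],"turn": 0,"gripper": 0},
    {"slide": [-0.01,0,0.6],"turn": 0,"gripper": 0},
    {"slide": [-0.01,0,0.6],"turn": 0,"gripper": 0},
  ],
)

```text
time_s: 13.7
tcp_pos: [0.3892, -0.1793, 0.0745]
eef_rot: [-180.0, 0.4, 2.1]
contact_force: [-1.0, -0.0, 0.1]
gripper_width: 0.0004
gripper_force: 0.0
```

```bash
python3 -c "
from h import *
st()
k=np.array([.4235,-.228])
for a in (0,.3,.6,.9,1.1,1.2):
  p=k+.05*np.array([np.sin(a),np.cos(a)]); print(a,p.round(4)); go(p[0]-.017,p[1],.078,2.2)"
```

```text
13.7 [ 0.3892 -0.1793  0.0745] [-179.96    0.39    2.14] F [-1.02 -0.03  0.15] w 0.0004 j [  2.   7. -41.  -0. -43.  90.]
0 [ 0.4235 -0.178 ]
slide [0.115, -0.005, -0.024] turn -0.0007
0.3 [ 0.4383 -0.1802]
slide [0.213, 0.014, -0.025] turn -0.0007
0.6 [ 0.4517 -0.1867]
slide [0.301, 0.061, -0.026] turn -0.0007
0.9 [ 0.4627 -0.1969]
slide [0.371, 0.131, -0.026] turn -0.0007
1.1 [ 0.4681 -0.2053]
slide [0.405, 0.188, -0.027] turn -0.0007
1.2 [ 0.4701 -0.2099]
slide [0.418, 0.219, -0.027] turn -0.0007
```

>>> send_rows(
  moves=[
    {"slide": [0.06,0,0],"turn": 0,"gripper": 0},
    {"slide": [0.11,0,0],"turn": 0,"gripper": 0},
    {"slide": [0.16,0.005,0],"turn": 0,"gripper": 0},
    {"slide": [0.21,0.015,0],"turn": 0,"gripper": 0},
    {"slide": [0.25,0.035,0],"turn": 0,"gripper": 0},
  ],
)

```text
time_s: 14.12
tcp_pos: [0.43, -0.1835, 0.0787]
eef_rot: [-180.0, -0.0, 2.2]
contact_force: [-2.6, 1.4, 1.2]
gripper_width: 0.0
gripper_force: 1.3
```

>>> send_rows(
  moves=[
    {"slide": [0.025,0.01,0],"turn": 0,"gripper": 0},
    {"slide": [0.05,0.025,0],"turn": 0,"gripper": 0},
    {"slide": [0.075,0.045,0],"turn": 0,"gripper": 0},
    {"slide": [0.1,0.07,0],"turn": 0,"gripper": 0},
    {"slide": [0.12,0.09,0],"turn": 0,"gripper": 0},
  ],
)

```text
time_s: 14.53
tcp_pos: [0.4469, -0.1968, 0.0782]
eef_rot: [180.0, 0.1, 2.2]
contact_force: [-7.8, -0.4, 7.1]
gripper_width: 0.0004
gripper_force: 4.0
```

```bash
python3 -c "
from h import *
st()
c=cap('side','s5'); x=blob(c,'red',proj(c,[[.46,-.195,.1]])[0],25); print(x, x and plane(c,x[0][0],.1))"
```

```text
14.53 [ 0.4469 -0.1968  0.0782] [1.80e+02 8.00e-02 2.16e+00] F [-7.77 -0.36  7.1 ] w 0.0004 j [ -1.  12. -34.   0. -45.  93.]
[] []
```

```bash
python3 -c "
from h import *
c=cap('side'); st()
d=cap('scene')
A=cv2.resize(c['img'][270:420,220:420],(533,400),interpolation=2);B=cv2.resize(d['img'][120:240,220:380],(533,400),interpolation=2)
cv2.imwrite('pics/s6.png',np.vstack([A[:300],B[50:350]])[:,:,::-1]);st()"
```

```text
14.63 [ 0.4469 -0.197   0.078 ] [1.7999e+02 9.0000e-02 2.1400e+00] F [-6.17  0.6   3.17] w 0.0004 j [ -1.  12. -34.   0. -45.  93.]
14.68 [ 0.4468 -0.1968  0.078 ] [-1.80e+02  9.00e-02  2.13e+00] F [-5.47  0.12  5.46] w 0.0004 j [ -1.  12. -34.   0. -44.  93.]
```

View pics/s6.png

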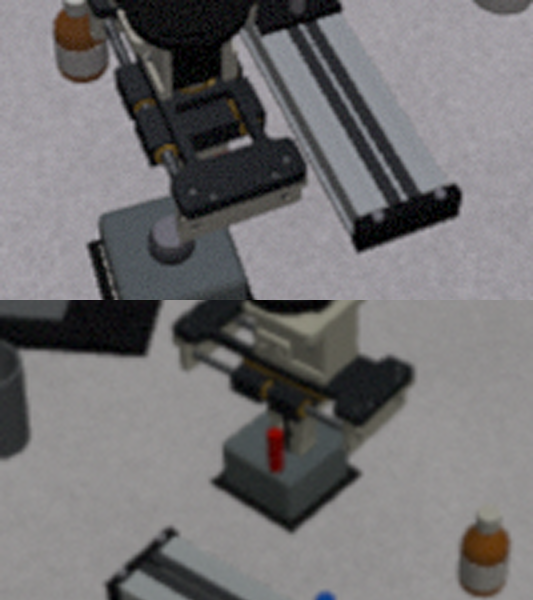

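>>> send_rows(
  moves=[
    {"slide": [0.004,0.006,-0.02],"turn": 0,"gripper": 0},
    {"slide": [0.008,0.015,-0.02],"turn": 0,"gripper": 0},
    {"slide": [0.012,0.025,-0.02],"turn": 0,"gripper": 0},
    {"slide": [0.016,0.03,-0.02],"turn": 0,"gripper": 0},
    {"slide": [0.02,0.035,-0.02],"turn": 0,"gripper": 0},
  ],
)

```text
time_s: 15.1
tcp_pos: [0.4492, -0.2014, 0.0804]
eef_rot: [-180.0, 0.2, 2.1]
contact_force: [-6.4, 2.0, -0.1]
gripper_width: 0.0005
gripper_force: 3.1
```

```bash
cat > k.py <<'E'
from h import *
st()
c=cap('scene'); x=blob(c,'red',proj(c,[[.466,-.2,.1]])[0],12)
p=plane(c,x[0][0],.1); v=p[:2]-[.4235,-.228]; print(x,p,'ang',np.arctan2(v[0],v[1]),np.hypot(*v))
E
python3 k.py
```

```text
15.1 [ 0.4492 -0.2014  0.0804] [-1.7996e+02  1.6000e-01  2.1200e+00] F [-6.37  2.02 -0.15] w 0.0005 j [ -1.  12. -33.  -0. -45.  93.]
[([300.3, 174.0], [299, 173, 3, 3, 7])] [ 0.46641821 -0.20832035  0.1       ] ang 1.1408645130366957 0.04721505509755168
```

>>> send_rows(
  moves=[
    {"slide": [0.003,0.006,0],"turn": 0,"gripper": 0},
    {"slide": [0.006,0.012,0],"turn": 0,"gripper": 0},
    {"slide": [0.01,0.02,0],"turn": 0,"gripper": 0},
    {"slide": [0.015,0.025,0],"turn": 0,"gripper": 0},
    {"slide": [0.015,0.025,0],"turn": 0,"gripper": 0},
  ],
)

```text
time_s: 15.57
tcp_pos: [0.4499, -0.2045, 0.0799]
eef_rot: [-179.9, 0.3, 2.1]
contact_force: [-9.8, 5.7, 3.1]
gripper_width: 0.0005
gripper_force: 4.9
```

```bash
python3 k.py
```

```text
15.57 [ 0.4499 -0.2045  0.0799] [-179.89    0.33    2.1 ] F [-9.82  5.72  3.13] w 0.0005 j [ -2.  13. -32.  -0. -45.  94.]
[([299.9, 174.1], [299, 173, 3, 3, 8])] [ 0.46744282 -0.20893323  0.1       ] ang 1.16141184812809 0.04790107758181279
```

>>> send_rows(
  moves=[
    {"slide": [0.005,0.004,0],"turn": 0,"gripper": 0},
    {"slide": [0.01,0.006,0],"turn": 0,"gripper": 0},
    {"slide": [0.015,0.008,0],"turn": 0,"gripper": 0},
    {"slide": [0.015,0.008,0],"turn": 0,"gripper": 0},
    {"slide": [0.015,0.008,0],"turn": 0,"gripper": 0},
  ],
)

```text
time_s: 16.03
tcp_pos: [0.4504, -0.2056, 0.0795]
eef_rot: [-179.9, 0.5, 2.1]
contact_force: [-14.1, 4.9, 4.8]
gripper_width: 0.0005
gripper_force: 6.3
```

```bash
python3 k.py
```

```text
16.03 [ 0.4504 -0.2056  0.0795] [-179.88    0.5     2.08] F [-14.06   4.94   4.82] w 0.0005 j [ -2.  13. -32.  -0. -46.  94.]
[([299.9, 174.1], [299, 173, 3, 3, 8])] [ 0.46744282 -0.20893323  0.1       ] ang 1.16141184812809 0.04790107758181279
```

The knob no longer moves while the force rises, so the lever is at its stop. I retreat and let it spring back.

>>> send_rows(
  moves=[
    {"slide": [-0.06,-0.03,0],"turn": 0,"gripper": 0},
    {"slide": [-0.14,-0.08,0],"turn": 0,"gripper": 0},
    {"slide": [-0.24,-0.12,0],"turn": 0,"gripper": 0},
    {"slide": [-0.36,-0.14,0],"turn": 0,"gripper": 0},
    {"slide": [-0.45,-0.14,0],"turn": 0,"gripper": 0},
  ],
)

```text
time_s: 16.5
tcp_pos: [0.3871, -0.1875, 0.0814]
eef_rot: [180.0, -0.1, 2.2]
contact_force: [-0.2, 0.3, 0.4]
gripper_width: 0.0007
gripper_force: 0.0
```

>>> send_rows(
  moves=[
    {"slide": [-0.02,0,-0.1],"turn": 0,"gripper": 0},
    {"slide": [-0.02,0,-0.3],"turn": 0,"gripper": 0},
    {"slide": [-0.02,0,-0.5],"turn": 0,"gripper": 0},
    {"slide": [-0.02,0,-0.7],"turn": 0,"gripper": 0},
    {"slide": [-0.02,0,-0.85],"turn": 0,"gripper": 0},
  ],
)

```text
time_s: 16.92
tcp_pos: [0.3854, -0.1883, 0.2117]
eef_rot: [179.9, -0.3, 2.2]
contact_force: [1.2, 0.3, 0.2]
gripper_width: 0.0007
gripper_force: 0.0
```

```bash
python3 -c "
from h import *
st(); a=cap('scene','s7'); b=cap('side','s8'); w=cap('wrist')
o=[]
for col,p in (('red',[.4235,-.178,.1]),('blue',[.588,-.046,.106]),('green',[.6175,.037,.04])):
  for c in (a,b,w):
    x=blob(c,col,proj(c,[p])[0],12 if c is not w else 30); print(col,[(q[0],q[1][4],plane(c,q[0],p[2]).round(4).tolist()) for q in x[:2]])
A=cv2.resize(a['img'][120:300,200:440],(600,450))
cv2.imwrite('pics/s9.png',A[:,:,::-1])"
```

```text
16.92 [ 0.3854 -0.1883  0.2117] [179.95  -0.28   2.19] F [1.18 0.29 0.21] w 0.0007 j [  1.  -3. -30.   0. -63.  92.]
red [([317.7, 170.4], 7, [0.4239, -0.1794, 0.1])]
red [([275.5, 322.2], 26, [0.4251, -0.1773, 0.1])]
red [([308.2, 197.2], 173, [0.4232, -0.1782, 0.1])]
blue [([317.2, 224.9], 22, [0.5895, -0.0479, 0.106])]
blue [([332.3, 251.0], 32, [0.5888, -0.0479, 0.106])]
blue []
green [([331.8, 258.5], 12, [0.6106, 0.0168, 0.04]), ([336.2, 264.2], 6, [0.6179, 0.0366, 0.04])]
green []
green []
```

View pics/s8.png

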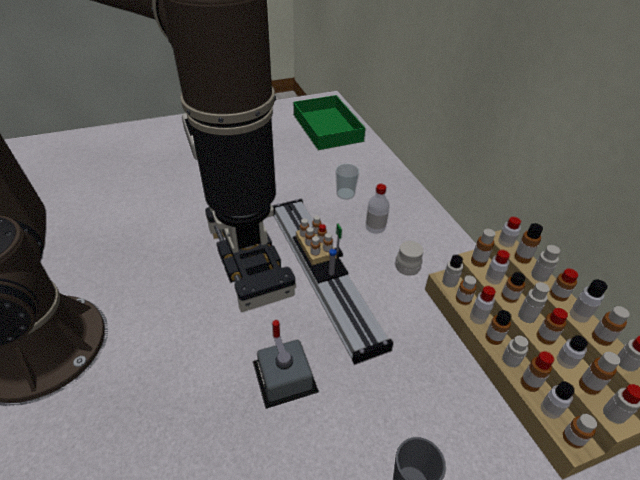

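The side picture shows the knob back at rest at (276,322), the carrier beside the flag with its post at (332,251), and the bystanders where they were. The gripper touches nothing, so I hand in.

```bash
python3 -c "
from plant import order
print(order.close_job())"
```

```text
the job is handed in; nothing more can be done
None
```

The job is handed in at about 17 s of the 59 s allowed: the carrier jumped into its catch beside the flag, then the lever was swung to its stop (about 14 N at the tool) and sprang back; the bystanders look unmoved.

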